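# Stow a socket in the tool case

## Task

Put the largest of the three sockets on the mat away in the open tool case: slide the compartment's cover open, set the socket in the compartment under it, slide the cover fully shut over the socket, then push the case's clear lid down until it snaps fully home on its catch. Do not disturb the other two sockets, the wrench or the spray can.

Things in the scene. Friction and masses are not known exactly. Their poses are not given: they have to be found in the camera images.
- tool_case: Aluminium tool case base, 200 (its x) x 340 (its y) x 58 mm high, on the work surface. Origin: centre of its underside; +x points from its front (catch side) to the hinge side, roughly away from the robot; z up. Black foam inlays, below 45 mm, fill its front strip and its -y half. Rails beside the cover: front top at z 52 mm (x -36 to -30), rear ledge at z 56 mm (x 64 to 95).
- compartment (a point): Point on the floor of the compartment in the case's +y half. In the case's frame it lies at (20, 85, 4) mm; the compartment spans x -30 to 64 mm, y 1 to 165 mm, floor at z 4 mm, open upwards to z 50 mm, where the cover runs. Axes as the case's.
- cover (a joint): Slide of the flat grey cover plate (94 mm in x, 160 mm in y, 4 mm thick, its top at z 54 mm of the case) in m: 0 = fully shut over the compartment, grows as the cover slides along the case's -y, over the foam, 0.15 = fully open. Sliding friction about 2 N; it stays where it is left.
- cover_grip (a point): Top centre of the upright steel grip rib on the cover, at x 22 mm and z 74 mm of the case (moves with the cover). The rib is 10 mm thick (case y), 50 mm long (case x) and stands 20 mm above the cover plate.
- lid (a joint): Hinge of the clear lid in rad: 0 = shut on the case and held by the catch, grows as it opens; it stops at 1.25, so it always leans over the compartment towards the robot. Stiff hinge: stays where it is left. The spring catch at the middle of the front is felt at about 0.06 and snaps over below 0.03 (some 4 N at the free edge).
- lid_hinge (a point): Middle of the lid's hinge axis, at x 100 mm, z 58 mm of the case; the axis runs along the case's y.
- lid_edge (a point): Middle of the free edge on the lid's outer face: at (-200, 0, 32) mm from the hinge point in the lid's axes (the case's when shut). Lid: 200 x 340 mm shell, 32 mm deep, clear panel in an aluminium frame, skirts towards the case. A lip 80 mm wide sticks out 18 mm beyond the edge; a tongue 32 mm wide hangs 28 mm below the skirt at mid edge. Shut, its outer face is at z 90 mm.
- mat: Thin grey mat, 270 x 120 x 4 mm, fixed on the work surface; origin: centre of its underside. The three sockets stand on it in a row along its x, in any order, about 80 mm apart.
- socket_large: The largest of the three steel sockets: an upright cylinder 36 mm in diameter, 40 mm high, about 0.1 kg, standing on the mat. Origin: centre of its underside, z along its axis.
- socket_mid (a point): Centre of the largest socket, 20 mm above its underside.
- socket_medium: Medium socket, 27 mm in diameter, 34 mm high, on the mat; to be left alone. Origin: centre of its underside.
- socket_small: Small socket, 20 mm in diameter, 28 mm high, on the mat; to be left alone. Origin: centre of its underside.
- wrench: Steel wrench, 200 mm long, lying on the work surface in front of the case; to be left alone. Origin: middle of its underside.
- spray_can: Grey spray can, 52 mm in diameter, 150 mm high, standing to the left of the case; to be left alone. Origin: centre of its underside.
There are look-alikes about, which are no part of the job. Leave any green or purple look-alike of the socket_large alone.

How it is judged (in metres and radians):
On the way, in this order (a step that is already met when the one before it is completed fails the run):
1. the cover is slid open, by more than 55 mm (value of joint cover above 0.055 m), for 0.1 s.
2. the large socket is in the compartment, let go and at rest (x of socket_mid in the frame of tool_case between -0.03 and 0.064 m and y of socket_mid in the frame of tool_case between 0.001 and 0.165 m and z of socket_mid in the frame of tool_case below 0.036 m and linear speed of socket_large below 0.03 m/s and contact force between the fingers and socket_large below 0.1 N), for 0.2 s.
3. the cover is fully shut (within 5 mm) over the socket (x of socket_mid in the frame of tool_case between -0.03 and 0.064 m and y of socket_mid in the frame of tool_case between 0.001 and 0.165 m and z of socket_mid in the frame of tool_case below 0.036 m and value of joint cover below 0.005 m), for 0.1 s.
4. the lid is shut home on its catch (within 0.015 rad) (value of joint lid below 0.015 rad), for 0.1 s.
At the end, for the whole second after the job is handed in: The large socket rests inside the compartment (centre under 36 mm above the case's underside), the cover is shut to within 5 mm, the lid is shut on its catch to within 0.015 rad, and the other sockets, wrench and can are within 30 mm of where they stood (all of step 3 and value of joint lid below 0.015 rad and linear speed of socket_large below 0.03 m/s and distance of each of socket_medium, socket_small, wrench, spray_can from where it was at the start of the episode below 0.03 m); the robot touches nothing.
It fails at once if the medium socket is moved by more than 30 mm (distance of socket_medium from where it was at the start of the episode above 0.03 m).
It fails at once if the small socket is moved by more than 30 mm (distance of socket_small from where it was at the start of the episode above 0.03 m).
It fails at once if the wrench is moved by more than 30 mm (distance of wrench from where it was at the start of the episode above 0.03 m).
It fails at once if the spray can is moved by more than 30 mm (distance of spray_can from where it was at the start of the episode above 0.03 m).
It also fails if it takes over 72 s, if anything falls off the work surface, if the arm or the gripper's body presses on something with over 40 N, if the wrist force passes 120 N, or if a joint passes its speed limit or range.

## Robot

A 6-joint arm with a two-finger parallel gripper is mounted at the origin on the work surface. World frame = base frame: x ahead of the robot, y to its left, z up, the work surface at z = 0. Lengths are in mm, angles in degrees, forces in N, time in s.
With the tool pointing down it reaches from about 300 to 850 mm from the base axis. Payload 4.2 kg.
Tool frame: the origin (TCP) lies midway between the tips of the shut fingers; the grasp point (between the pads) lies 19 mm behind it (env.hold_point_z is the z of the grasp point in the tool frame, in mm); z points along the fingers, y is the direction in which the jaws open and shut (so a half turn about z gives the same grasp; the last joint's range is limited). The gripper opens to 91 mm and grips with 3 to 60 N. Pads are 32 mm wide; open, the fingers measure 118 mm over their backs; the gripper's body (76 mm by 178 mm) begins 60 mm behind the grasp point.
Start: joints at [-74.542, 18.312, 89.639, -0, 72.044, -1.146], TCP at [164.315, -551.039, 213.976] pointing down, gripper open.
Joint ranges: [-177.97, 177.97], [-48.28, 115.42], [12.27, 149.76], [-77.06, 257.06], [2.81, 150.46], [-146.56, 146.56]. Speed limits (degrees/s): [147.25, 147.25, 180, 180, 180, 180].

## Interface

Orientations are given as [roll, pitch, yaw] about the fixed x, y, z axes, in that order (R = Rz(yaw) Ry(pitch) Rx(roll)).
In Python, from workcell import env, grab_frame, camera_params, spotter gives the robot as it stands. The module is installed in compiled form; this text tells all that it offers.
- The arm moves only by the shell command python3 -m jog 'ROWS' [FORCE]. ROWS is text: rows parted by semicolons, each of 7 numbers parted by spaces: the turn, a rotation vector about the world's x, y, z in units of 5 degrees (1.0 is 5 degrees), then the shift along the world's x, y, z in units of 25 mm (1.0 is 25 mm), then the opening, from 0 (shut) to 1 (fully open). A call has 1 to 5 rows; each row is the pose to reach, as a shift and turn from the pose commanded when the call began; what a row does not reach only later rows make up. A row lasts 1/8 s, in which the tool goes at most 62.5 mm and 10.7 degrees, less where a joint would pass 70% of its speed; a pose out of reach is approached as far as the arm can. A call with a gripper value outside its range is refused whole. The fingers move at their own pace and stop on an object; FORCE is the grip in N (left out, the last holds). Time passes only in rows, so rows that repeat a pose let the fingers close. It gives the time, the measured TCP pose, the force and the opening at its end, in the units of the state.
- env.state(): the state, without advancing time (a new reading comes with each control period).
- grab_frame(name): name is "scene" or "top" or "wrist"; returns the picture (400x640x3 uint8, red, green, blue); there is no depth.
- camera_params(name): a dict with "K" (3x3 intrinsics, pixels), "rvec" (rotation vector, rad) and "tvec" (3), from world to camera coordinates, as OpenCV has them. Camera axes: x right, y down, z forward; pixel columns grow to the right and rows downward; lengths in mm; the calibration is good to about 2 mm. A picture is of the moment at which its call begins: read the wrist's pose just before it. camera_params takes no time and is no camera call; for the wrist camera it gives the pose at the moment of the call.
- env.job_done(): hands the job in, once; it reports no verdict.
Trained networks look in the newest picture that a camera, given by its name, has taken for a name from the list of things; names that differ only in an ending like _2 or _b are one class to them, and where a whole thing is asked for, a point or a joint stands for the part that bears it (a point fixed in the world has none). Each returns a list of dicts, best first, with "conf" (0 to 1); they miss things now and then, are a little off and sometimes report something else, mostly with a low value. They report only what shows in the picture. A call takes as long as a camera call. They do not tell look-alikes from the thing itself.
- spotter.look_for(query, camera): "box" ([left, top, width, height] in pixels, round what is visible of it).
- spotter.trace(query, camera): "region" (400x640 bool, what is visible of it) and "box" ([left, top, width, height] in pixels, round what is visible of it).
The state is a dict: "time_s": time; "qpos": joint angles; "qvel": joint speeds; "effort": joint torques, N m; "ee_pos": TCP position; "ee_rot": TCP orientation; "force": force on the tool from outside, world axes, zero at the start; "torque": the same for the moment, N m; "gripper_width": finger opening in mm.
Only numpy, scipy, OpenCV 4.12 (cv2) and the standard library are available. Lean on these libraries where they do the work, as an engineer would, in place of code of your own. Each camera call takes 0.05 s, during which the arm holds its last target. There are 200 camera calls.

## Working session

There is one attempt and no reset: what is moved stays moved. The work goes in short steps, Python scripts to look and compute and a shell command to move; the robot and the scene stay as the last step left them, time stands still between calls to the robot, and variables do not carry over. Pictures are saved under pics/ and viewed, about 8 in all and at most 12, crops included, and the job is handed in when it is done.

```bash
mkdir -p pics; cat > h.py <<'E'
import numpy as np, cv2
from workcell import env, grab_frame, camera_params, spotter
def save(n,img,crop=None,s=1):
    if crop: x,y,w,h=crop; img=img[y:y+h,x:x+w]
    img=cv2.resize(img,None,fx=s,fy=s,interpolation=cv2.INTER_CUBIC)
    cv2.imwrite('pics/'+n+'.png',cv2.cvtColor(img,cv2.COLOR_RGB2BGR))
def proj(name,P,cp=None):
    c=cp or camera_params(name); return cv2.projectPoints(np.array(P,float).reshape(-1,3),np.array(c['rvec'],float),np.array(c['tvec'],float),np.array(c['K'],float),None)[0].reshape(-1,2)
def onz(name,uv,z,cp=None):
    c=cp or camera_params(name);R=cv2.Rodrigues(np.array(c['rvec'],float))[0];t=np.array(c['tvec'],float).ravel();K=np.array(c['K'],float)
    C=-R.T@t; d=R.T@np.linalg.inv(K)@np.array([uv[0],uv[1],1.]); return C+d*(z-C[2])/d[2]
E
python3 - <<'E'
from h import *
a=grab_frame('scene');b=grab_frame('top')
save('s1',a);save('t1',b)
for n in ['scene','top']:
    c=camera_params(n);R=cv2.Rodrigues(np.array(c['rvec']))[0];print(n,-R.T@np.array(c['tvec']).ravel(),R[2],c['K'][0][0])
    for q in ['tool_case','socket_large','cover_grip','lid','mat','socket_medium','socket_small','wrench','spray_can']:
        print(q,[(np.round(d['box']).tolist(),round(d['conf'],2)) for d in spotter.look_for(q,n)[:4]])
E
```

```text
scene [ 826.76964722 -480.72570965 1135.82876479] [-0.26169643  0.41683453 -0.87049639] 376.427243257965
tool_case [([280.0, 156.0, 124.0, 122.0], 0.8)]
socket_large [([221.0, 312.0, 17.0, 14.0], 0.67), ([252.0, 321.0, 12.0, 11.0], 0.47)]
cover_grip []
lid []
mat [([225.0, 247.0, 91.0, 84.0], 0.9)]
socket_medium [([291.0, 286.0, 10.0, 10.0], 0.44)]
socket_small [([249.0, 260.0, 6.0, 11.0], 0.59)]
wrench [([304.0, 122.0, 42.0, 34.0], 0.65)]
spray_can [([366.0, 100.0, 15.0, 38.0], 0.59)]
top [ 420.86127459   46.49893682 1027.87129866] [ 0.07672163  0.00249251 -0.99704944] 389.0695946341368
tool_case [([247.0, 107.0, 166.0, 108.0], 0.89), ([273.0, 132.0, 65.0, 49.0], 0.46)]
socket_large [([486.0, 198.0, 22.0, 15.0], 0.76), ([434.0, 187.0, 21.0, 8.0], 0.54), ([479.0, 170.0, 18.0, 11.0], 0.48)]
cover_grip [([274.0, 137.0, 66.0, 40.0], 0.58)]
lid [([248.0, 105.0, 166.0, 49.0], 0.58)]
mat [([415.0, 141.0, 47.0, 100.0], 0.6)]
socket_medium []
socket_small [([432.0, 219.0, 12.0, 11.0], 0.54), ([142.0, 194.0, 44.0, 27.0], 0.46)]
wrench [([208.0, 232.0, 26.0, 74.0], 0.82)]
spray_can [([139.0, 192.0, 43.0, 29.0], 0.84)]
```

View pics/s1.png

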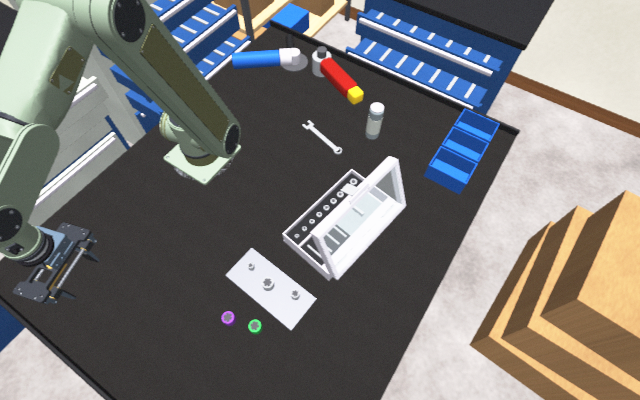

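View pics/t1.png

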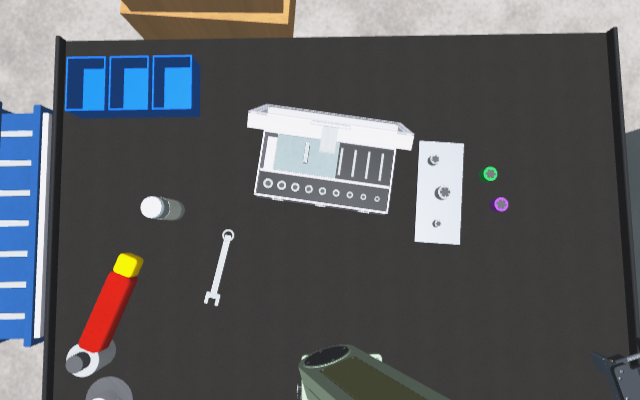

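The scene view shows the case at about (345,220) and the sockets on the mat at (251,267), (268,285) and (295,295). In the top view the sockets are at (433,160), (443,193) and (436,224), the grip rib is at (306,152), the can at (155,208) and the wrench at (220,268).

What could be taken for the large socket (top view): the mat sockets (433,160), (443,193) and (436,224), the green ring (490,174) and the purple ring (501,204). I choose (443,193): it is the biggest grey one on the mat. A close crop will check this.

```bash
python3 - <<'E'
from h import *
b=grab_frame('top')
save('t2',b,(240,95,270,155),2.95)
for n,q in [('top','mat'),('top','tool_case')]:
    for d in spotter.trace(q,n)[:1]:
        r=cv2.minAreaRect(np.argwhere(d['region'])[:,::-1].astype(np.float32)); print(q,r,[np.round(onz(n,p,4)[:2]).tolist() for p in cv2.boxPoints(r)])
for n,c,zs in [('top',(433,160),34),('top',(443,193),40),('top',(436,224),28)]: print(c,onz(n,c,zs).round(1))
E
```

```text
mat ((437.8423767089844, 193.22808837890625), (47.40700912475586, 103.54249572753906), 1.9091525077819824) [[380.0, -192.0], [655.0, -210.0], [648.0, -336.0], [374.0, -316.0]]
tool_case ((325.6593017578125, 159.9605255126953), (167.28102111816406, 94.55941009521484), 7.883139610290527) [[515.0, 269.0], [768.0, 234.0], [698.0, -209.0], [448.0, -167.0]]
(433, 160) [ 596.6 -245.1   34. ]
(443, 193) [ 510.2 -265.7   40. ]
(436, 224) [ 431.8 -248.5   28. ]
```

View pics/t2.png

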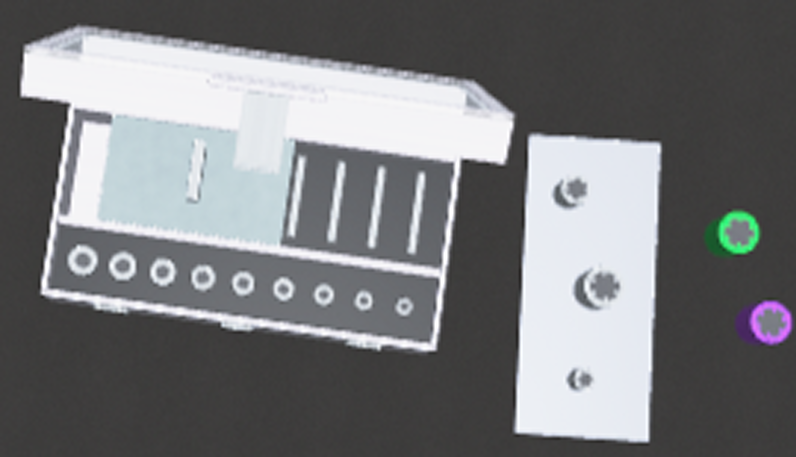

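Crop: the grey socket at (600,286) is clearly the largest on the mat, with the medium one at (575,190) and the small one at (580,380). Green and purple stand off the mat. The cover is near shut with its rib at (197,170), and the lid leans over the rear of the case. Next I compute the case pose.

```bash
python3 - <<'E'
from h import *
f=lambda u,v,z:onz('top',(240+u/2.95,95+v/2.95),z)[:2]
L=f(43,291,58);Rr=f(437,346,58)
print('corners',L,Rr,np.linalg.norm(L-Rr))
ey=(L-Rr)/np.linalg.norm(L-Rr);ex=np.array([ey[1],-ey[0]]);print('ex',ex,np.degrees(np.arctan2(ex[1],ex[0])))
C=(L+Rr)/2+100*ex;print('C',C)
for n,p in dict(rib1=(200,140,74),rib2=(194,202,74),coverFL=(97,220,54),coverBL=(112,115,54),coverFR=(280,245,54),wallBL=(72,105,58)).items():
    q=f(*p)-C;print(n,q@ex,q@ey)
print('socket',f(600,286,40))
s=env.state();print(s['ee_pos'],s['ee_rot'],s['gripper_width'],env.hold_point_z)
c=camera_params('wrist');R=cv2.Rodrigues(np.array(c['rvec']))[0];print('wrist',-R.T@np.array(c['tvec']).ravel(),R[2],c['K'][0][0])
E
```

```text
corners [513.98705146 211.43556392] [ 462.37982596 -121.55769541] 336.968568983534
ex [ 0.98820273 -0.15315145] -8.809602218507061
C [587.00371157  29.62378909]
rib1 43.644339206265826 53.742721324725
rib2 -9.339987375854758 51.2796791093176
coverFL -32.94321195818689 132.63299458125408
coverBL 59.23747586224165 133.33306756763994
coverFR -32.6313547742419 -25.515825113340018
wallBL 62.20636403377359 168.10867928785748
socket [ 512.92020067 -266.7958243 ]
[ 164.30731103 -551.0431066   213.96451573] [ 1.79995814e+02 -1.73088015e-03  1.66015800e+01] 91.2452722464149 -18.8
wrist [ 241.71050284 -528.16711816  385.55387304] [-0.27129508 -0.08087421 -0.95909246] 313.76271752446604
```

Corner span 337 (expected 340), cover width 158 (160), rib 53 long (50): consistent. The cover is about 32 mm open and the case yaw is -8.8°. I'll bring the tool in tilted 25° back towards the robot with the camera on the robot side, so that it clears the lid.

```bash
cat >> h.py <<'E'
from scipy.spatial.transform import Rotation as Ro
YAW=-8.8; C=np.array([587.,29.6,0.])
CR=Ro.from_euler('z',YAW,degrees=True)
def cw(p): return C+CR.apply(p)
def wc(p): return CR.inv().apply(np.array(p)-C)
def ori(tilt,flip=True): # tool leaning back to robot by tilt
    return Ro.from_rotvec(np.radians(-tilt)*CR.apply([0,1,0]))*Ro.from_euler('xyz',[180,0,YAW+(180 if flip else 0)],degrees=True)
def need(pw,R=None):
    s=env.state();d=(np.array(pw)-s['ee_pos'])/25
    R0=Ro.from_euler('xyz',s['ee_rot'],degrees=True)
    rv=np.degrees(((R or R0)*R0.inv()).as_rotvec())/5
    print('t',round(s['time_s'],2),'turn',rv.round(2),'shift',d.round(3),'F',np.round(s['force'],1),'w',round(s['gripper_width'],1),'case',wc(s['ee_pos']).round(1))
E
python3 - <<'E'
from h import *
R=ori(25);print(cw([15,53,63]),cw([15-46-10,53,163]))
need(cw([-41,53,190]),R)
s=env.state();R0=Ro.from_euler('xyz',s['ee_rot'],degrees=True)
print(np.degrees((R*R0.inv()).as_rotvec()))
E
```

```text
[609.93167504  79.68131667  63.        ] [554.59088568  88.2485235  163.        ]
t 1.15 turn [-6.86 -0.47 30.27] shift [15.611 25.572 -0.959] F [-0.2  0.   0. ] w 91.2 case [-328.9 -638.5  214. ]
[-34.31826258  -2.33437897 151.34982483]
```

```bash
for i in 1; do python3 -m jog '-2.28 -0.16 10.09 5.2 8.52 0 1;-2.28 -0.16 10.09 5.2 8.52 0 1;-2.28 -0.16 10.09 5.2 8.52 0 1;-2.28 -0.16 10.09 5.2 8.52 0 1;-2.28 -0.16 10.09 5.2 8.52 0 1'; done
python3 -m jog '-2.28 -0.16 10.09 5.2 8.52 0 1;-2.28 -0.16 10.09 5.2 8.52 0 1;-2.28 -0.16 10.09 5.2 8.52 0 1;-2.28 -0.16 10.09 5.2 8.52 0 1;-2.28 -0.16 10.09 5.2 8.52 0 1'
python3 -m jog '-2.28 -0.16 10.09 5.2 8.52 0 1;-2.28 -0.16 10.09 5.2 8.52 0 1;-2.28 -0.16 10.09 5.2 8.52 0 1;-2.28 -0.16 10.09 5.2 8.52 0 1;-2.28 -0.16 10.09 5.2 8.52 0 1'
python3 - <<'E'
from h import *
need(cw([-41,53,190]),ori(25)); print(env.state()['qpos'])
save('w1',grab_frame('wrist'))
E
```

```text
time_s: 1.78
ee_pos: [296.0, -334.3, 214.2]
ee_rot: [171.2, 6.8, 67.4]
force: [-0.5, -1.1, 0.6]
gripper_width: 91.1
time_s: 2.4
ee_pos: [426.6, -120.5, 214.3]
ee_rot: [170.8, 17.9, 118.1]
force: [0.1, -0.5, -0.2]
gripper_width: 91.5
time_s: 3.02
ee_pos: [556.4, 91.9, 214.0]
ee_rot: [180.0, 25.0, 171.8]
force: [-0.3, -1.4, 0.8]
gripper_width: 91.1
t 3.02 turn [-0.01  0.   -0.12] shift [-0.074 -0.145 -0.962] F [-0.3 -1.4  0.8] w 91.1 case [-39.7  56.9 214. ]
[ 13.53047048   6.73158948 109.9510227  -13.83776999  40.71958816
 -59.53395831]
```

View pics/w1.png

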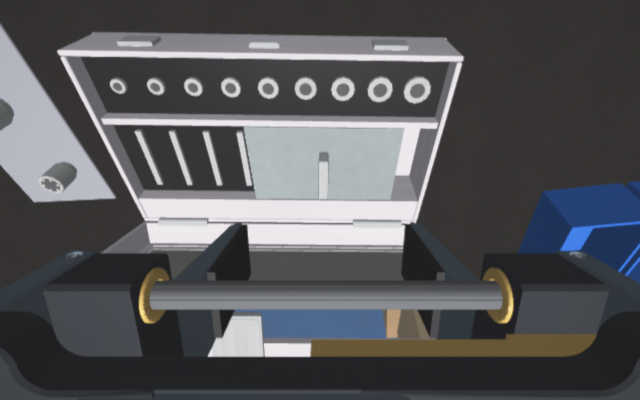

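The wrist view shows the front top edge of the case from (62,54) to (462,58), the rib's top from (324,153) to (323,197), and the cover's edges. The socket and mat are at far left.

```bash
python3 - <<'E'
from h import *
need(cw([15,53,63]))
for n,u,v,z in [('FR',62,54,58),('FL',462,58,58),('BR',146,219,58),('BL',414,221,58),('ribF',324,153,74),('ribB',323,197,74),('coverFL',403,127,54),('coverFR',247,127,54)]:
    print(n,wc(onz('wrist',(u,v),z)).round(1))
E
```

```text
t 3.08 turn [0. 0. 0.] shift [ 2.216 -0.395 -6.018] F [-1.5 -1.4 -0.7] w 91.1 case [-41.3  54.3 213.4]
FR [-102.5 -167.    58. ]
FL [-102.7  167.7   58. ]
BR [  91.2 -168.5   58. ]
BL [ 91.  165.3  58. ]
ribF [-17.9  52.4  74. ]
ribB [38.9 51.6 74. ]
coverFL [-36.1 130.3  54. ]
coverFR [-34.5 -24.1  54. ]
```

```bash
sed -i 's/C=np.array(\[587.,29.6,0.\])/C=np.array([583.5,30.1,0.])/' h.py
python3 -m jog '0 0 0 1.5 -0.3 -4 0.6;0 0 0 1.5 -0.3 -4 0.6;0 0 0 1.5 -0.3 -4 0.6;0 0 0 2.15 -0.45 -6 0.6;0 0 0 2.15 -0.45 -6 0.6'
python3 -m jog '0 0 0 0 0 0 0.6;0 0 0 0 0 0 0;0 0 0 0 0 0 0;0 0 0 0 0 0 0;0 0 0 0 0 0 0' 15
python3 - <<'E'
from h import *
s=env.state();need(s['ee_pos']+CR.apply([0,-110,0])); save('w2',grab_frame('wrist'))
E
```

```text
time_s: 3.7
ee_pos: [608.1, 76.3, 63.4]
ee_rot: [180.0, 24.8, 171.1]
force: [0.7, -0.1, 0.2]
gripper_width: 54.8
time_s: 4.32
ee_pos: [608.1, 76.9, 64.3]
ee_rot: [179.9, 25.0, 171.2]
force: [-0.3, 2.5, 0.3]
gripper_width: 17.8
t 4.33 turn [0. 0. 0.] shift [-0.673 -4.348  0.   ] F [-0.3  2.5  0.3] w 17.8 case [17.2 50.  64.3]
```

```bash

python3 -m jog '0 0 0 0 0 0 0;0 0 0 0 0 0 0;0 0 0 0 0 0 0;0 0 0 -0.06 -0.4 0 0;0 0 0 -0.15 -1 0 0' 15
python3 -m jog '0 0 0 -0.12 -0.8 0 0;0 0 0 -0.25 -1.6 0 0;0 0 0 -0.37 -2.4 0 0;0 0 0 -0.47 -3.05 0 0;0 0 0 -0.52 -3.4 0 0'
python3 - <<'E'
from h import *
need([0,0,0]); save('w3',grab_frame('wrist'))
E
```

```text
time_s: 5.0
ee_pos: [604.2, 51.6, 64.2]
ee_rot: [179.9, 24.9, 171.2]
force: [-3.6, 2.3, 4.8]
gripper_width: 9.6
time_s: 5.62
ee_pos: [590.5, -34.5, 64.2]
ee_rot: [180.0, 24.9, 171.1]
force: [-3.7, 2.8, 7.3]
gripper_width: 10.1
t 5.62 turn [0. 0. 0.] shift [-23.619   1.38   -2.567] F [-3.7  2.8  7.3] w 10.1 case [ 16.8 -62.8  64.2]
```

View pics/w3.png

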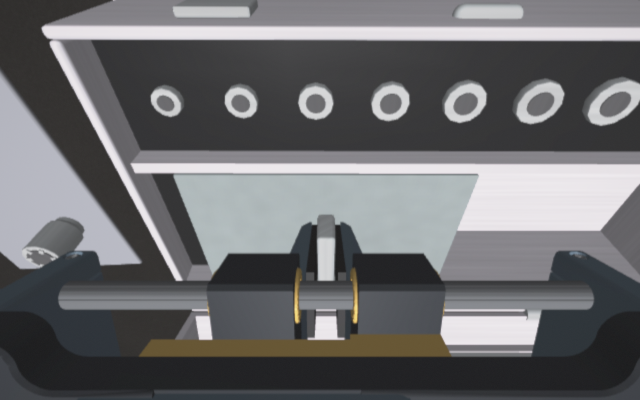

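The cover is about 146 mm open (wrist picture: the plate's left edge is near the case's right wall and the rib at (326,240) is between the fingers). I release, back out and hover over the socket.

```bash

python3 -m jog '0 0 0 0 0 0 0.5;0 0 0 0 0 0 0.5;0 0 0 0 0 0 0.5;0 0 0 -1 0.15 2 0.6;0 0 0 -2 0.3 4.5 1'
python3 -m jog '0 0 0 -1.5 -9.5 0 1;0 0 0 -1.5 -9.5 0 1;0 0 0 -1.5 -9.5 0 1;0 0 0 -1.5 -9.5 0 1;0 0 0 -1.5 -9.5 0 1'
python3 - <<'E'
from h import *
a=grab_frame('wrist');save('w4',a)
for d in spotter.look_for('socket_large','wrist')[:4]: print(d)
E
```

```text
time_s: 6.3
ee_pos: [541.8, -25.9, 171.3]
ee_rot: [180.0, 24.7, 171.2]
force: [0.5, 1.4, 0.4]
gripper_width: 56.8
time_s: 6.92
ee_pos: [505.1, -267.3, 171.9]
ee_rot: [180.0, 24.9, 170.9]
force: [0.5, 0.0, -0.4]
gripper_width: 91.6
{'box': [304.9, 112.1, 40.2, 51.0], 'conf': 0.79}
{'box': [142.3, 98.1, 51.3, 51.7], 'conf': 0.56}
{'box': [202.4, 166.5, 40.2, 41.2], 'conf': 0.56}
```

View pics/w4.png

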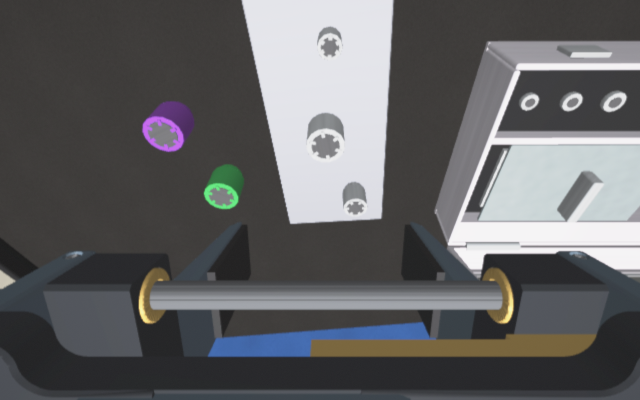

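The wrist view shows the large socket with its top face at about (325,144), the medium one at (355,205), the small one at (330,45), and purple and green off the mat.

```bash
python3 - <<'E'
from h import *
p=onz('wrist',(325.5,144.5),44);l=onz('wrist',(306.5,144.5),44);r=onz('wrist',(344.5,144.5),44)
print(p,np.linalg.norm(l-r), onz('top',(443.4,192),44))
R=ori(25); m=np.array([p[0],p[1],4+24]); tcp=m+R.apply([0,0,18.8]); print(tcp)
need(tcp,R); need(tcp-R.apply([0,0,60]),R)
E
```

```text
[ 511.2845687  -264.66404491   44.        ] 34.735142129026734 [ 512.41751456 -265.54799481   44.        ]
[ 519.13626389 -265.87955155   10.9614136 ]
t 7.03 turn [-0.03 -0.03  0.01] shift [ 0.56  -0.094 -6.417] F [-0.7 -0.4 -0.6] w 91.3 case [ -32.5 -302.2  171.4]
t 7.03 turn [-0.03 -0.03  0.01] shift [-0.442  0.061 -4.242] F [-0.7 -0.4 -0.6] w 91.3 case [ -32.5 -302.2  171.4]
```

```bash

python3 -m jog '0 0 0 -0.4 0 -4 0.8;0 0 0 -0.4 0 -4 0.8;0 0 0 0.55 -0.08 -6.25 0.7;0 0 0 0.55 -0.08 -6.25 0.7;0 0 0 0.55 -0.08 -6.25 0.7' 25
python3 -m jog '0 0 0 0 0 0 0.3;0 0 0 0 0 0 0.2;0 0 0 0 0 0 0.2;0 0 0 0 0 0 0.2;0 0 0 0 0 0 0.2'
python3 -m jog '0 0 0 0 0 0 0.2;0 0 0 0 0 0 0.2;0 0 0 0 0 2 0.2;0 0 0 0 0 5 0.2;0 0 0 0 0 5 0.2' 25
python3 - <<'E'
from h import *
need(cw([20,100,150]),ori(25)); a=grab_frame('wrist');save('w5',a,(160,60,320,280),2)
E
```

```text
time_s: 7.65
ee_pos: [524.5, -262.2, 23.0]
ee_rot: [-179.6, 24.1, 171.1]
force: [-0.1, 0.3, 1.1]
gripper_width: 64.0
time_s: 8.28
ee_pos: [524.5, -264.3, 23.7]
ee_rot: [-179.6, 24.2, 171.0]
force: [-1.9, -1.2, 7.9]
gripper_width: 35.3
time_s: 8.9
ee_pos: [525.7, -264.8, 152.2]
ee_rot: [-179.4, 24.5, 171.0]
force: [-0.2, 1.1, -1.9]
gripper_width: 35.8
t 8.9 turn [ 0.09 -0.12  0.08] shift [ 3.713 15.627 -0.088] F [-0.2  1.1 -1.9] w 35.8 case [ -12.  -300.3  152.2]
```

View pics/w5.png

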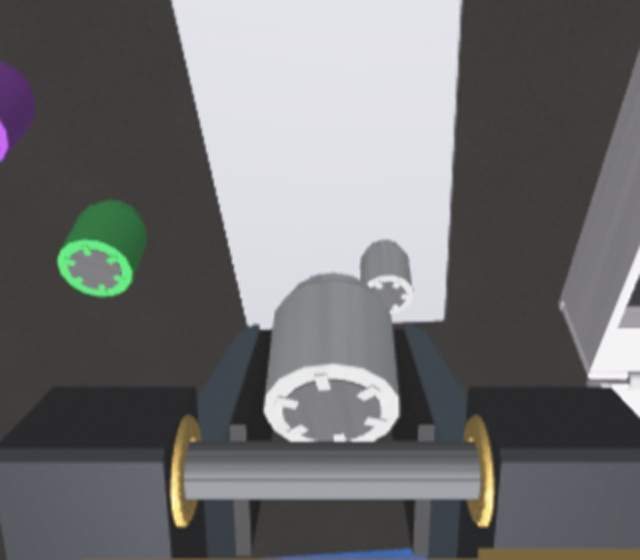

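Socket held upright (width 35.8). I carry it to the hover point, then descend along the tool axis.

```bash
python3 - <<'E'
from h import *
need(cw([-40,105,152]),ori(25)); 
E
python3 -m jog '0.05 -0.1 0.05 1.35 16.1 0 0.2;0.05 -0.1 0.05 1.35 16.1 0 0.2;0.05 -0.1 0.05 1.35 16.1 0 0.2;0.05 -0.1 0.05 1.35 16.1 0 0.2;0.05 -0.1 0.05 1.35 16.1 0 0.2'
python3 - <<'E'
from h import *
need(cw([-40,105,152]),ori(25)); 
E
```

```text
t 8.95 turn [ 0.07 -0.14  0.08] shift [ 1.391 16.172  0.024] F [ 0.5 -0.3 -0.2] w 35.3 case [ -12.5 -299.9  151.4]
time_s: 9.57
ee_pos: [548.2, 49.7, 144.9]
ee_rot: [-179.9, 24.2, 171.1]
force: [1.2, 0.7, -1.8]
gripper_width: 35.3
t 9.57 turn [-0.01 -0.16  0.03] shift [0.473 3.611 0.285] F [ 1.2  0.7 -1.8] w 35.3 case [-37.9  14.  144.9]
```

```bash

python3 -m jog '0 -0.15 0 0.5 3.6 0.1 0.2;0 -0.15 0 0.5 3.6 0.1 0.2;0 -0.15 0 0.5 3.6 0.1 0.2;0 -0.15 0 0.5 3.6 0.1 0.2'
python3 - <<'E'
from h import *
need(cw([15,105,26.5]),ori(25)); a=grab_frame('wrist');save('w6',a)
E
```

```text
time_s: 10.07
ee_pos: [561.2, 137.0, 147.8]
ee_rot: [-180.0, 25.0, 171.0]
force: [-0.0, -0.3, -0.9]
gripper_width: 35.6
t 10.07 turn [0.   0.   0.03] shift [ 2.129 -0.215 -4.853] F [-0.  -0.3 -0.9] w 35.6 case [-38.4 102.2 147.8]
```

View pics/w6.png

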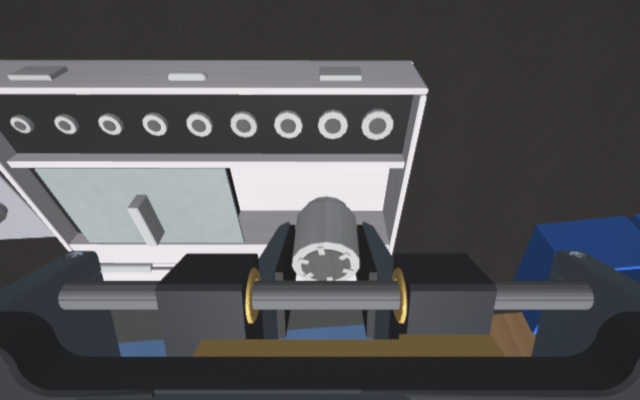

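The socket is held above the compartment, which lies between (235,165) and (390,240), with the cover clear. Descending.

```bash

python3 -m jog '0 0 0 0.9 -0.1 -2 0.2;0 0 0 1.7 -0.2 -3.9 0.2;0 0 0 2.1 -0.2 -4.6 0.2;0 0 0 2.13 -0.2 -4.8 0.2;0 0 0 2.13 -0.2 -4.8 0.2'
python3 - <<'E'
from h import *
need(cw([15,105,26.5]),ori(25))
E
```

```text
time_s: 10.75
ee_pos: [615.6, 132.0, 29.9]
ee_rot: [179.9, 25.2, 170.9]
force: [0.0, -0.2, -0.2]
gripper_width: 35.4
t 10.75 turn [-0.01  0.04  0.04] shift [-0.049 -0.015 -0.134] F [ 0.  -0.2 -0.2] w 35.4 case [ 16.1 105.6  29.9]
```

```bash

python3 -m jog '0 0 0 0 0 -0.1 0.2;0 0 0 0 0 -0.2 0.2;0 0 0 0 0 -0.2 0.2'
python3 -m jog '0 0 0 0 0 -0.06 0.2;0 0 0 0 0 -0.06 0.2'
python3 -m jog '0 0 0 0 0 0 0.5;0 0 0 0 0 0 0.6;0 0 0 0 0 0 0.6;0 0 0 0 0 0 0.6'
python3 -m jog '0 0 0 -0.8 0.1 2 0.6;0 0 0 -2 0.3 4.6 0.6;0 0 0 -2 0.3 4.6 0.6;0 0 0 -2 0.3 4.6 0.6'
python3 - <<'E'
from h import *
need(cw([18,-62,64]),ori(25)); a=grab_frame('wrist');save('w7',a)
for d in spotter.look_for('socket_large','wrist')[:3]: print(d)
E
```

```text
time_s: 11.12
ee_pos: [615.7, 133.0, 25.1]
ee_rot: [179.9, 25.2, 171.0]
force: [-0.5, -0.0, -0.6]
gripper_width: 35.4
time_s: 11.38
ee_pos: [616.0, 133.2, 23.8]
ee_rot: [179.9, 25.3, 171.0]
force: [-2.4, -0.3, 3.8]
gripper_width: 35.3
time_s: 11.88
ee_pos: [615.9, 132.9, 23.2]
ee_rot: [179.9, 25.2, 171.0]
force: [-0.5, -0.8, -0.6]
gripper_width: 54.8
time_s: 12.38
ee_pos: [565.9, 140.5, 138.7]
ee_rot: [179.8, 25.3, 171.0]
force: [-1.0, -0.2, 0.7]
gripper_width: 54.6
t 12.38 turn [-0.02  0.06  0.03] shift [ 1.038 -6.978 -2.99 ] F [-1.  -0.2  0.7] w 54.6 case [-34.3 106.4 138.7]
{'box': [307.0, 167.0, 42.3, 44.7], 'conf': 0.87}
```

View pics/w7.png

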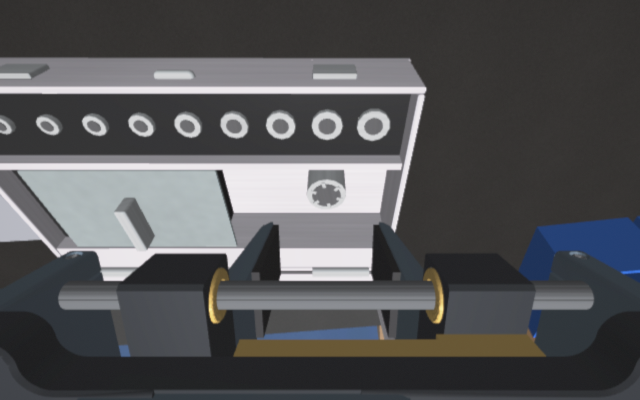

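The socket stands upright in the compartment at (327,193), with the rib at (130,215). Back to the rib.

```bash

python3 -m jog '0 0 0 -1.05 -6.6 0 0.6;0 0 0 -1.05 -6.6 0 0.6;0 0 0 -1.05 -6.6 0 0.6;0 0 0 -1.05 -6.6 0 0.6'
python3 - <<'E'
from h import *
need(cw([17,-62.5,64.5]),ori(25))
print('rib base?',[wc(onz('wrist',(320,v),74)).round(0).tolist() for v in (150,190)])
E
```

```text
time_s: 12.98
ee_pos: [538.4, -27.5, 136.1]
ee_rot: [179.9, 25.0, 170.7]
force: [0.6, 0.8, -0.8]
gripper_width: 54.6
t 12.97 turn [-0.02  0.    0.09] shift [ 2.095 -0.27  -2.865] F [ 0.6  0.8 -0.8] w 54.6 case [-35.8 -63.8 136.1]
rib base? [[-65.0, -68.0, 74.0], [-29.0, -68.0, 74.0]]
```

```bash

python3 -m jog '0 0 0.05 1.3 -0.15 -1.6 0.6;0 0 0.08 2.05 -0.25 -2.6 0.6;0 0 0.08 2.1 -0.27 -2.85 0.6;0 0 0.08 2.1 -0.27 -2.85 0.6;0 0 0.08 2.1 -0.27 -2.85 0.3' 15
python3 -m jog '0 0 0 0 0 0 0;0 0 0 0 0 0 0;0 0 0 0 0 0 0;0 0 0 0 0 0 0;0 0 0 0 0 0 0' 15
python3 -m jog '0 0 0 0 0 0 0;0 0 0 0 0 0 0'
python3 - <<'E'
from h import *
s=env.state();need(s['ee_pos']+CR.apply([0,140,0]))
E
```

```text
time_s: 13.6
ee_pos: [592.0, -30.9, 67.8]
ee_rot: [179.9, 25.3, 171.4]
force: [0.3, 0.3, -0.3]
gripper_width: 47.2
time_s: 14.22
ee_pos: [592.2, -31.5, 67.3]
ee_rot: [179.9, 25.2, 171.4]
force: [-1.2, -2.2, 4.1]
gripper_width: 9.6
time_s: 14.48
ee_pos: [592.2, -31.4, 67.3]
ee_rot: [179.9, 25.2, 171.4]
force: [-3.5, -1.6, 5.7]
gripper_width: 10.0
t 14.47 turn [0. 0. 0.] shift [0.857 5.534 0.   ] F [-3.5 -1.6  5.7] w 10.0 case [ 18.  -59.5  67.3]
```

```bash

python3 -m jog '0 0 0 0.16 1 0 0;0 0 0 0.34 2.2 0 0;0 0 0 0.53 3.4 0 0;0 0 0 0.71 4.6 0 0;0 0 0 0.83 5.4 0 0'
python3 -m jog '0 0 0 0.015 0.1 0 0;0 0 0 0.03 0.2 0 0;0 0 0 0.045 0.3 0 0;0 0 0 0.045 0.3 0 0'
python3 - <<'E'
from h import *
need([0,0,0])
E
```

```text
time_s: 15.1
ee_pos: [613.9, 105.0, 67.3]
ee_rot: [179.9, 25.3, 171.5]
force: [4.0, -3.5, -0.1]
gripper_width: 9.9
time_s: 15.6
ee_pos: [614.8, 110.8, 67.3]
ee_rot: [179.8, 25.3, 171.4]
force: [4.8, -1.9, -0.4]
gripper_width: 9.7
t 15.6 turn [0. 0. 0.] shift [-24.591  -4.431  -2.694] F [ 4.8 -1.9 -0.4] w 9.7 case [18.6 84.5 67.3]
```

```bash

python3 -m jog '0 0 0 0.01 0.08 0 0;0 0 0 0.02 0.16 0 0;0 0 0 0.02 0.16 0 0'
python3 -m jog '0 0 0 0.01 0.08 0 0;0 0 0 0.01 0.08 0 0'
python3 - <<'E'
from h import *
need([0,0,0])
E
```

```text
time_s: 15.98
ee_pos: [615.2, 113.5, 67.3]
ee_rot: [180.0, 25.3, 171.4]
force: [6.3, -6.9, -0.2]
gripper_width: 9.8
time_s: 16.23
ee_pos: [615.2, 113.6, 67.3]
ee_rot: [-179.8, 25.2, 171.4]
force: [7.6, -14.9, 1.9]
gripper_width: 9.7
t 16.23 turn [0. 0. 0.] shift [-24.607  -4.545  -2.692] F [  7.6 -14.9   1.9] w 9.7 case [18.5 87.4 67.3]
```

The force rose to 15 N with no motion, so the cover is at its stop. I release, retreat and plan the lid sweep.

```bash

python3 -m jog '0 0 0 0 0 0 0.25;0 0 0 0 0 0 0.4;0 0 0 0 0 0 0.4;0 0 0 -0.8 0.12 1.7 0.5;0 0 0 -2.5 0.4 5 0.5'
python3 -m jog '0 0 0 -2.5 -1.5 5 0.3;0 0 0 -2.5 -1.5 5 0.2;0 0 0 -2.5 -1.5 6.5 0;0 0 0 -2.5 -1.5 6.5 0;0 0 0 -2.5 -1.5 6.5 0'
python3 - <<'E'
from h import *
save('t3',grab_frame('top'),(240,95,180,130),4)
s=env.state();need(cw([-60,0,330]),ori(0));need(cw([115,0,330]),ori(0))
prev=cw([100,0,248])
print('start',prev)
for th in [1.25,1.1,.95,.8,.65,.5,.35,.2,.1,.04,0,-.02]:
    p=np.array([100-188*np.cos(th)+32*np.sin(th)+16,0,58+188*np.sin(th)+32*np.cos(th)])
    w=cw(p);print(th,p.round(),w.round(),((w-prev)/25).round(2))
E
```

```text
time_s: 16.85
ee_pos: [564.8, 125.0, 164.0]
ee_rot: [180.0, 25.0, 171.5]
force: [1.3, 0.9, 0.8]
gripper_width: 45.4
time_s: 17.48
ee_pos: [502.9, 87.5, 326.4]
ee_rot: [179.9, 25.1, 171.4]
force: [0.1, 0.4, 0.3]
gripper_width: 1.1
t 17.52 turn [ 0.75  4.95 -0.05] shift [ 0.855 -1.927  0.182] F [-0.4 -0.2 -0.6] w 0.4 case [-88.5  44.3 325.4]
t 17.52 turn [ 0.75  4.95 -0.05] shift [ 7.772 -2.998  0.182] F [-0.4 -0.2 -0.6] w 0.4 case [-88.5  44.3 325.4]
start [682.32283814  14.80141637 248.        ]
1.25 [ 87.   0. 246.] [670.  17. 246.] [-0.51  0.08 -0.06]
1.1 [ 59.   0. 240.] [642.  21. 240.] [-1.61  0.25 -0.32]
0.95 [ 33.   0. 230.] [616.  25. 230.] [-2.66  0.41 -0.74]
0.8 [  8.   0. 215.] [591.  29. 215.] [-3.64  0.56 -1.31]
0.65 [-14.   0. 197.] [569.  32. 197.] [-4.52  0.7  -2.03]
0.5 [-34.   0. 176.] [550.  35. 176.] [-5.28  0.82 -2.87]
0.35 [-50.   0. 153.] [534.  38. 153.] [-5.91  0.92 -3.82]
0.2 [-62.   0. 127.] [522.  40. 127.] [-6.4   0.99 -4.85]
0.1 [-68.   0. 109.] [516.  40. 109.] [-6.64  1.03 -5.58]
0.04 [-71.   0.  97.] [514.  41.  97.] [-6.74  1.04 -6.02]
0 [-72.   0.  90.] [512.  41.  90.] [-6.8   1.05 -6.32]
-0.02 [-73.   0.  86.] [512.  41.  86.] [-6.82  1.06 -6.47]
```

View pics/t3.png

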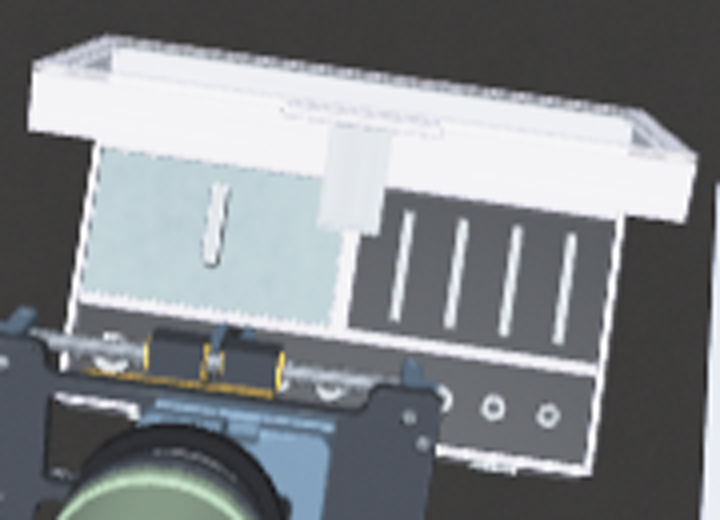

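The cover is flush against the left wall, shut over the socket. Now over the lid; I check its angle by projecting the lip.

```bash

python3 -m jog '0.75 4.95 0 2.5 -2.2 0.6 0;0.75 4.95 0 5 -2.6 0.6 0;0.75 4.95 0 7.9 -3 0.6 0;0.75 4.95 0 7.9 -3 0.6 0;0.75 4.95 0 7.9 -3 0.6 0'
python3 - <<'E'
from h import *
need(cw([115,0,330]),ori(0));print(proj('top',[cw([100-218*np.cos(t)+32*np.sin(t),y,58+218*np.sin(t)+32*np.cos(t)]) for t in (1.25,1.1,1.0) for y in(40,-40)]).round(1).tolist(), 'seen',[240+283/4,95+110/4],[240+440/4,95+133/4])
E
```

```text
time_s: 18.15
ee_pos: [703.1, 11.9, 336.4]
ee_rot: [179.9, -0.3, 171.4]
force: [-0.6, 0.7, -1.0]
gripper_width: 0.3
t 18.15 turn [-0.02 -0.05 -0.03] shift [-0.238  0.025 -0.257] F [-0.6  0.7 -1. ] w 0.3 case [1.210e+02 3.000e-01 3.364e+02]
[[312.3, 113.4], [352.5, 118.9], [310.1, 130.3], [350.0, 135.7], [308.8, 141.3], [348.4, 146.7]] seen [310.75, 122.5] [350.0, 128.25]
```

The lid is at about 1.17 rad. Descend behind it, then sweep along the arc.

```bash

python3 -m jog '0 0 0 0 0 -2.4 0;0 0 0 -0.4 0.06 -3.5 0;0 0 0 -0.83 0.12 -3.5 0;0 0 0 -0.83 0.12 -3.5 0'
python3 -m jog '0 0 0 -0.51 0.08 -0.06 0;0 0 0 -1.05 0.16 -0.2 0;0 0 0 -1.61 0.25 -0.32 0;0 0 0 -2.1 0.33 -0.5 0;0 0 0 -2.66 0.41 -0.74 0'
python3 - <<'E'
from h import *
for th in (.65,.35,.1): need(cw([100-188*np.cos(th)+32*np.sin(th)+16,0,58+188*np.sin(th)+32*np.cos(th)]))
E
```

```text
time_s: 18.65
ee_pos: [679.9, 15.9, 257.0]
ee_rot: [179.8, 0.3, 171.4]
force: [1.1, 0.1, -0.6]
gripper_width: 0.1
time_s: 19.27
ee_pos: [615.8, 25.7, 239.5]
ee_rot: [179.8, 0.7, 171.4]
force: [1.9, 0.1, 0.8]
gripper_width: 0.7
t 19.27 turn [0. 0. 0.] shift [-1.859  0.262 -1.691] F [1.9 0.1 0.8] w 0.7 case [ 32.6   0.6 239.5]
t 19.27 turn [0. 0. 0.] shift [-3.256  0.478 -3.48 ] F [1.9 0.1 0.8] w 0.7 case [ 32.6   0.6 239.5]
t 19.27 turn [0. 0. 0.] shift [-3.977  0.59  -5.237] F [1.9 0.1 0.8] w 0.7 case [ 32.6   0.6 239.5]
```

```bash

python3 -m jog '0 0 0 -0.5 0.07 -0.55 0;0 0 0 -0.99 0.13 -0.98 0;0 0 0 -1.42 0.2 -1.32 0;0 0 0 -1.86 0.26 -1.69 0;0 0 0 -2.25 0.32 -2.1 0'
python3 -m jog '0 0 0 -0.38 0.05 -0.44 0;0 0 0 -0.7 0.1 -0.9 0;0 0 0 -1.01 0.16 -1.38 0;0 0 0 -1.26 0.2 -1.88 0;0 0 0 -1.26 0.2 -1.88 0'
python3 - <<'E'
from h import *
need(cw([-66,0,113])); save('t4',grab_frame('scene'),(250,130,180,160),4)
E
```

```text
time_s: 19.9
ee_pos: [559.4, 34.0, 186.7]
ee_rot: [179.8, 0.6, 171.4]
force: [-0.4, 0.1, 1.8]
gripper_width: 0.2
time_s: 20.52
ee_pos: [524.8, 38.5, 135.6]
ee_rot: [179.9, 0.0, 171.4]
force: [0.2, -0.8, 0.5]
gripper_width: 0.5
t 20.52 turn [0. 0. 0.] shift [-0.262  0.066 -0.905] F [ 0.2 -0.8  0.5] w 0.5 case [-59.3  -0.6 135.6]
```

View pics/t4.png

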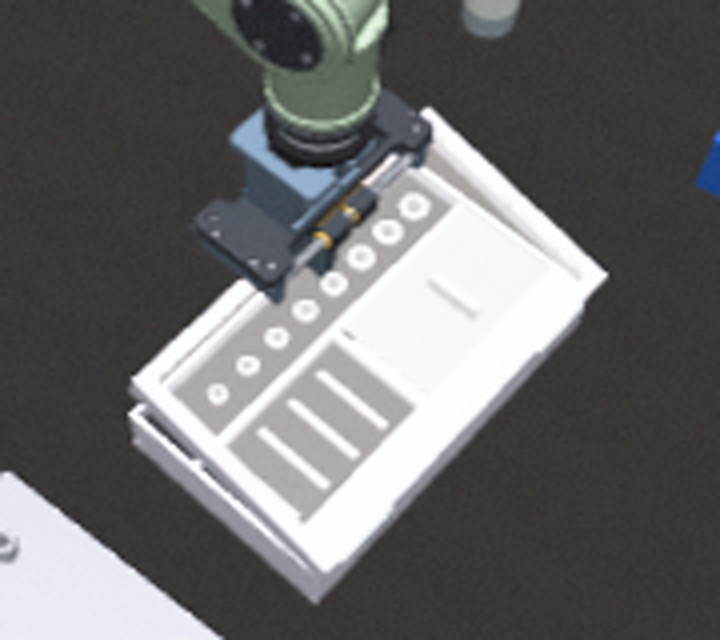

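The lid follows and is about 0.25 rad open. I press it down onto the catch.

```bash

python3 -m jog '0 0 0 -0.2 0.04 -0.5 0;0 0 0 -0.35 0.06 -1 0;0 0 0 -0.4 0.08 -1.4 0;0 0 0 -0.45 0.08 -1.7 0;0 0 0 -0.45 0.08 -1.8 0'
python3 -m jog '0 0 0 0 0 -0.1 0;0 0 0 0 0 -0.2 0;0 0 0 0 0 -0.2 0'
```

```text
time_s: 21.2
ee_pos: [514.1, 40.7, 91.1]
ee_rot: [179.9, 0.1, 171.4]
force: [-1.0, -0.3, 0.5]
gripper_width: 0.4
time_s: 21.58
ee_pos: [514.6, 40.6, 90.0]
ee_rot: [179.9, 0.2, 171.4]
force: [-7.8, 0.2, 24.7]
gripper_width: 0.5
```

24.7 N at z 90 mm is the shut height, so the lid is home. I back off, clear the view and check.

```bash

python3 -m jog '0 0 0 0 0 0.5 0;0 0 0 -1 0 3 0;0 0 0 -4 0 6 0;0 0 0 -4 0 6 0;0 0 0 -4 0 6 0'
python3 -m jog '0 0 0 0 -9 0 0;0 0 0 0 -9 0 0;0 0 0 0 -9 0 0;0 0 0 0 -9 0 0;0 0 0 0 -9 0 0'
python3 - <<'E'
from h import *
a=grab_frame('scene')[60:340,220:440];b=grab_frame('top')[95:325,130:470]
a=cv2.resize(a,(360,458));b=cv2.resize(b,(430,291));im=np.zeros((458,790,3),np.uint8);im[:,:360]=a;im[:291,360:]=b
save('f',im);need([0,0,0])
for c in('top','scene'):
  for q in ['socket_medium','socket_small','wrench','spray_can']: print(c,q,[np.round(d['box']).tolist() for d in spotter.look_for(q,c)[:1]])
E
```

```text
time_s: 22.2
ee_pos: [415.1, 40.7, 239.6]
ee_rot: [179.8, 0.6, 171.4]
force: [0.1, -0.3, -1.2]
gripper_width: 0.4
time_s: 22.82
ee_pos: [415.3, -186.8, 235.3]
ee_rot: [179.9, 0.1, 171.2]
force: [-0.3, 0.4, 1.2]
gripper_width: 0.4
t 22.93 turn [0. 0. 0.] shift [-16.603   7.375  -9.427] F [-0.8  0.2  0.9] w 0.3 case [-133.6 -237.7  235.7]
top socket_medium [[414.0, 141.0, 46.0, 94.0]]
top socket_small [[142.0, 197.0, 41.0, 24.0]]
top wrench []
top spray_can [[144.0, 194.0, 42.0, 27.0]]
scene socket_medium []
scene socket_small []
scene wrench [[302.0, 121.0, 42.0, 36.0]]
scene spray_can [[368.0, 102.0, 16.0, 35.0]]
```

View pics/f.png

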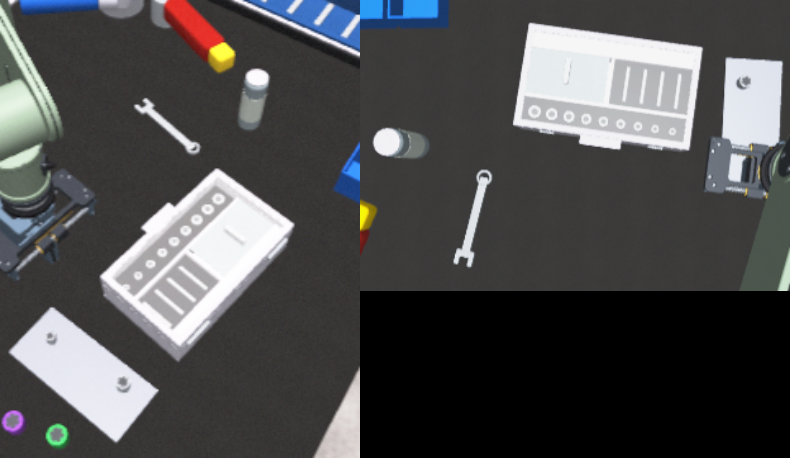

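The lid sits flat on the case, the cover shows shut through it, and both other sockets, the wrench and the can stand where they were. The arm is free of everything, so I hand in.

```bash
python3 -c "
from workcell import env; print(env.job_done())"
```

```text
the job is handed in; nothing more can be done
None
```

I put the largest socket in the compartment, shut the cover over it and pressed the lid home. I handed the job in at about 23 s of the 72 s; no verdict was reported.

- **Cover:** I slid it from about 33 mm to about 146 mm open. After placing the socket I pushed it back until the force jumped to about 15 N with no more motion. In the top picture it was flush with the case wall.
- **Socket:** I gripped it from the mat, and after release a wrist picture showed it upright in the compartment.
- **Lid:** I swept it shut from behind. The push hit a stop of 24.7 N at z = 90 mm, which is the height given for the shut lid. I did not see the snap itself, and I had no direct reading of the lid's or cover's joint value.
- **Other things:** In the last pictures the medium and small sockets, wrench and can look unmoved. The scene-camera boxes for the wrench and can are within about 2 px of the first ones.
- **Checks that disagreed:** In the final look the detection networks missed the wrench in the top view and both sockets in the scene view. In the top view they gave wrong boxes for the two sockets, so I judged the sockets from the picture alone.

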